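# Slide one cartridge out of the row and into the reader

## Task

Among the cartridges standing side by side against the rest on the lab desk, find the one with the lid and round window, and with a closed fingertip pressing lightly on the lid slide it lengthwise out of the row, leaving the others where they are. Then slide it on, up the ramp of the reader, until it sits fully home against the stop, and let go. It holds a sample and is fragile: keep it down on the surface (do not grip or lift it), never press harder than 20 N, and leave everything else on the desk alone.

Things in the scene. Friction and masses are not known exactly. Their poses are not given: they have to be found in the camera images.
- cartridge: The one to move: grey plastic block 30 mm wide (x), 80 long (y), with a flat lid bearing a round white window, at one of the three inner places of the row, -y end towards the reader. Origin: centre of underside, z up. About 60 g. The lid's top lies 14 to 21 mm above the underside, different each time: feel for it. Lid: 28 x 78 mm, grippy, springy, sinks 1 mm per 15 N. Over 20 N of finger force cracks it.
- rest: Fixed back rest of the row: an upright 190 x 8 mm wall, 28 mm high, against which the +y ends of all five cartridges stand, so that nothing fits behind them. Origin on the worktop at the centre of the row, axes as the cartridges (x along the row, -y the free way out). A shut fingertip pressing 5 to 12 N on the lid drags the cartridge along; less may slip, a grip is too hard.
- reader: Fixed cartridge reader. Origin on the worktop under the home place's centre; +y points out of its mouth. Plate 4 mm thick with a channel 34 mm wide from y = -40 mm (stop) to 45 mm; from y = 95 to 45 mm a ramp rises from the worktop to the plate between guides that narrow from 58 to 34 mm. Guides and stop reach 12 mm above the worktop. White housing 45 mm high from y = -50 to -160 mm.
- reader_home (a point): On the plate's upper face, 4 mm above the worktop: where the centre of the cartridge's underside lies when it is home, lengthwise in the channel with its end against the stop. Axes as the reader.
- flat_a: Flat test cartridge of plain grey plastic, 30 x 80 x 12 mm, with an oblong white window. One of the four in the touching row that must stay where they are. Origin at the centre of the underside, x across (30 mm), y along the 80 mm, z up. 60 g.
- flat_b: Flat test cartridge of plain grey plastic, 30 x 80 x 12 mm, with an oblong white window. One of the four in the touching row that must stay where they are. Origin at the centre of the underside, x across (30 mm), y along the 80 mm, z up. 60 g.
- flat_c: Flat test cartridge of plain grey plastic, 30 x 80 x 12 mm, with an oblong white window. One of the four in the touching row that must stay where they are. Origin at the centre of the underside, x across (30 mm), y along the 80 mm, z up. 60 g.
- flat_d: Flat test cartridge of plain grey plastic, 30 x 80 x 12 mm, with an oblong white window. One of the four in the touching row that must stay where they are. Origin at the centre of the underside, x across (30 mm), y along the 80 mm, z up. 60 g.
- mouse: Black computer mouse, 100 x 60 mm, 34 mm high; leave alone. Origin at the centre of its underside.
- tape_roll: Roll of clear tape, 76 mm across, 22 mm high; leave alone. Origin at the centre of its underside.
- water_bottle: Clear bottle, 60 mm across, 180 mm tall; leave alone. Origin at the centre of its underside.
- pen_cup: Grey cup, 72 mm across, 90 mm tall; leave alone. Origin at the centre of its underside.
- specimen_jar: Clear jar, 56 mm across, 65 mm tall; leave alone. Origin at the centre of its underside.
- slide_box: Cardboard box 80 x 100 x 35 mm; leave alone. Origin at the centre of its underside.
Things that resemble listed ones, but are neither listed nor needed, are in the scene too. Leave any purple or turquoise look-alike of the cartridge alone.

How it is judged:
By the outcome, as a careful person would: the job done as asked, in the order asked, and still so for the second after the job is handed in, with the robot touching nothing.
It also fails if it takes over 70 s, if anything falls off the work surface, if the arm or the gripper's body presses on something with over 40 N, if the wrist force passes 120 N, or if a joint passes its speed limit or range.

## Robot

A 6-joint arm with a two-finger parallel gripper is mounted at the origin on the work surface. World frame = base frame: x ahead of the robot, y to its left, z up, the work surface at z = 0. Lengths are in mm, angles in rad, forces in N, time in s.
With the tool pointing down it reaches from about 300 to 775 mm from the base axis. Payload 14.6 kg.
Tool frame: the origin (TCP) lies midway between the tips of the shut fingers; the grasp point (between the pads) lies 19 mm behind it (pinch_z is the distance from the TCP to the grasp point, in mm); z points along the fingers, y is the direction in which the jaws open and shut (so a half turn about z gives the same grasp; the last joint's range is limited). The gripper opens to 94 mm and grips with 3 to 60 N. Pads are 16 mm wide; open, the fingers measure 119 mm over their backs; the gripper's body (75 mm by 177 mm) begins 78 mm behind the grasp point.
Start: joints at [-1.273, 0.3, 1.521, -0, 1.321, -0.067], TCP at [196.212, -513.8, 205.446] pointing down, gripper open.
Joint ranges: [-3.03, 3.03], [-0.79, 2.21], [0.23, 2.52], [-1.04, 4.18], [0, 3.07], [-2.55, 2.55]. Speed limits (rad/s): [2.22, 2.22, 2.57, 3.14, 3.14, 3.14].

## Interface

Orientations are given as [roll, pitch, yaw] about the fixed x, y, z axes, in that order (R = Rz(yaw) Ry(pitch) Rx(roll)).
In Python, from cell import read_state, camera, sign_off, pinch_z gives the robot as it stands. The module is installed in compiled form; this text tells all that it offers.
- The arm moves only by the tool servo_tool, never from a script. Its argument "series" is a list of rows, each a list of 6 numbers: the shift along the tool's x, y, z in cm, then the turn, a rotation vector about the tool's x, y, z in rad. In form: [[tx, ty, tz, rx, ry, rz], ...]. A call has exactly 10 rows; each row is the pose to reach, as a shift and turn from the pose commanded when the call began, along the tool's axes at that moment; what a row does not reach only later rows make up. A row lasts 1/12 s, in which the tool goes at most 41.7 mm and 7.16 degrees, less where a joint would pass 70% of its speed; a pose out of reach is approached as far as the arm can. A call with a gripper value outside its range is refused whole. "gripper" is the finger opening in cm, from 0 to 9.4, set as the call begins (left out, the last holds). The fingers move at their own pace and stop on an object; "grip_force" is the grip in N (left out, the last holds). Time passes only in rows, so rows that repeat a pose let the fingers close, or fill a call up. It gives the time, the measured TCP pose, the force and the opening at its end, in the units of the state.
- read_state(): the state, without advancing time (a new reading comes with each control period).
- camera(name): name is "scene" or "side" or "wrist"; returns a dict with "pixels" (400x640x3 uint8, red, green, blue), "fx", "fy", "cx", "cy" (pixels), "pose" (4x4, takes a point from camera to world coordinates); the wrist camera has in their place "mount" (4x4, takes a point from camera to tool coordinates, whose origin is the TCP and whose axes are the flange's). Camera axes: x right, y down, z forward; pixel columns grow to the right and rows downward; lengths in mm; the calibration is good to about 2 mm. A picture is of the moment at which its call begins: read the wrist's pose just before it. There is no depth.
- sign_off(): hands the job in, once; it reports no verdict.
The state is a dict: "clock": time; "joints": joint angles; "qd": joint speeds; "effort": joint torques, N m; "eef_pos": TCP position; "eef_rot": TCP orientation; "wrist_force": force on the tool from outside, world axes, zero at the start; "moment": the same for the moment, N m; "finger_gap": finger opening in mm.
Only numpy, scipy, OpenCV 4.12 (cv2) and the standard library are available. Lean on these libraries where they do the work, as an engineer would, in place of code of your own. Each camera call takes 0.05 s, during which the arm holds its last target.

## Working session

There is one attempt and no reset: what is moved stays moved. The work goes in short steps, Python scripts to look and compute and a tool call to move; the robot and the scene stay as the last step left them, time stands still between calls to the robot, and variables do not carry over. Pictures are saved under pics/ and viewed, and the job is handed in when it is done.

Besides the shell and the picture viewer there is one more tool, called after "Call:" as name(argument=value, ...), one argument or row to a line, values as JSON. servo_tool: Moves the arm, as the interface text tells. Its arguments: {"type":"object","properties":{"series":{"type":"array"},"gripper":{"type":"number"},"grip_force":{"type":"number"}},"required":["series"]}

```bash
mkdir -p pics; python3 - <<'E'
from cell import *
import cv2
print(read_state())
for n in ["scene","side","wrist"]:
    c=camera(n); cv2.imwrite(f"pics/{n}0.png",c["pixels"][:,:,::-1]); print(n,c["fx"],c["fy"],c["cx"],c["cy"],c.get("pose",c.get("mount")))
E
```

```text
{'clock': 0.0, 'joints': array([-1.27257482e+00,  3.00514576e-01,  1.52157180e+00, -1.07191324e-05,
        1.32068271e+00, -6.66032323e-02]), 'qd': array([-7.47805755e-05, -1.46557071e-03,  2.92805997e-04, -1.53455587e-03,
        1.93629871e-04, -6.52176058e-04]), 'effort': array([ 7.77313089e-04, -5.31810236e+01, -3.52733588e+01,  7.08359038e-02,
        2.43939750e-02, -1.45498775e-04]), 'eef_pos': array([ 196.14979729, -513.56039505,  204.86640543]), 'eef_rot': array([-3.14041814e+00, -6.79365380e-05,  3.64827360e-01]), 'wrist_force': array([ 0.22214023, -0.48477262, -0.54206203]), 'moment': array([-0.01546459,  0.01138657, -0.0014412 ]), 'finger_gap': 93.81117240177647}
scene 362.42712252593566 362.42712252593566 322.0352913211399 206.56587938374741 [[-2.59070274e-01  6.53875793e-01 -7.10864995e-01  1.38065341e+03]
 [ 9.65849626e-01  1.78536641e-01 -1.87774248e-01  2.27531200e+02]
 [ 4.13441247e-03 -7.35235415e-01 -6.77799226e-01  8.43991867e+02]
 [ 0.00000000e+00  0.00000000e+00  0.00000000e+00  1.00000000e+00]]
side 457.5135739736447 457.5135739736447 316.8236984002233 205.54516015499073 [[-7.47904878e-01 -5.15040536e-01  4.18773852e-01 -3.74873634e+01]
 [-6.63805121e-01  5.81267181e-01 -4.70628543e-01  6.50726049e+02]
 [-1.02672001e-03 -6.29969611e-01 -7.76619106e-01  1.13315621e+03]
 [ 0.00000000e+00  0.00000000e+00  0.00000000e+00  1.00000000e+00]]
wrist 290.60481637563794 290.60481637563794 324.9400282397254 195.6845891675075 [[-1.08613190e-03 -9.59948286e-01 -2.80175139e-01  8.18648071e+01]
 [ 9.99999402e-01 -1.07847746e-03 -1.81488842e-04  1.97153191e-01]
 [-1.27942669e-04 -2.80175168e-01  9.59948883e-01 -1.79261936e+02]
 [ 0.00000000e+00  0.00000000e+00  0.00000000e+00  1.00000000e+00]]
```

View pics/scene0.png

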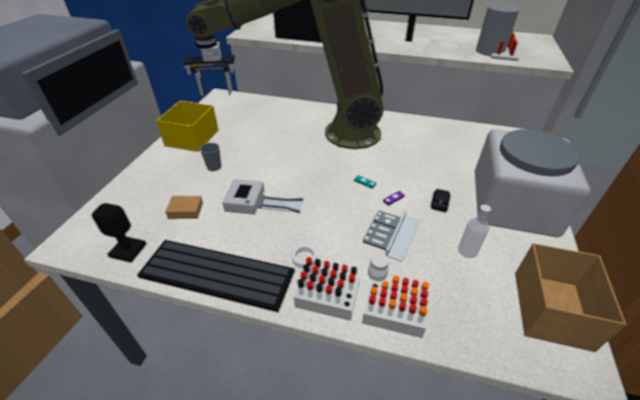

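View pics/side0.png

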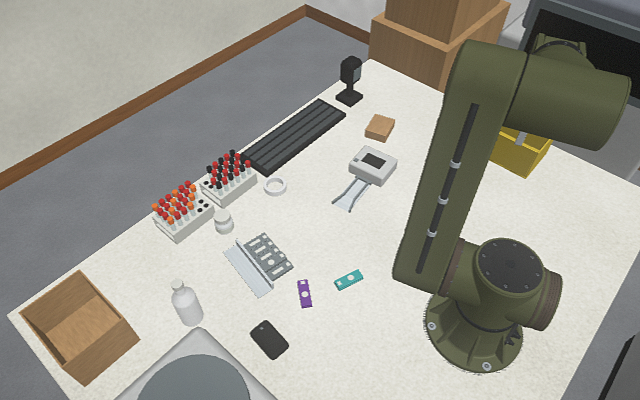

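View pics/wrist0.png

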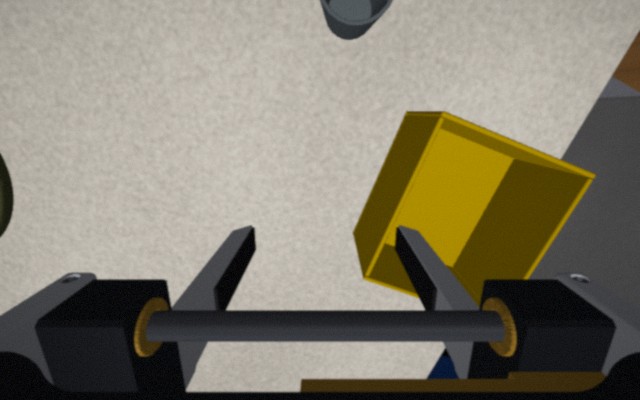

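The side view shows the row near (267,255), the rest wall left of it, and the reader at (372,165) with its ramp at (350,193). I'll zoom in next.

```bash
cat > h.py <<'E'
import numpy as np, cv2
from cell import *
from scipy.spatial.transform import Rotation as R
def ray(c,uv,z,T=None):
    T=c["pose"] if T is None else T
    uv=np.atleast_2d(uv).astype(float)
    d=np.c_[(uv[:,0]-c["cx"])/c["fx"],(uv[:,1]-c["cy"])/c["fy"],np.ones(len(uv))]@T[:3,:3].T
    o=T[:3,3]; return o+d*((z-o[2])/d[:,2])[:,None]
def toolT(s):
    T=np.eye(4);T[:3,:3]=R.from_euler("xyz",s["eef_rot"]).as_matrix();T[:3,3]=s["eef_pos"];return T
E
python3 - <<'E'
from h import *
c=camera("side");p=c["pixels"][:,:,::-1]
cv2.imwrite("pics/s1.png",cv2.resize(p[220:310,215:335],None,fx=6.5,fy=6.5,interpolation=cv2.INTER_CUBIC))
cv2.imwrite("pics/s2.png",cv2.resize(p[135:220,320:410],None,fx=7,fy=7,interpolation=cv2.INTER_CUBIC))
for n,uv in dict(row=(268,255),reader=(372,165),ramp=(340,208),purple=(305,293),turq=(349,280)).items(): print(n,ray(c,uv,0))
E
```

```text
row [[556.74265869 198.64953719   0.        ]]
reader [[ 550.72259166 -295.82448988    0.        ]]
ramp [[511.8011133  -77.25878308   0.        ]]
purple [[391.5785558  218.23425298   0.        ]]
turq [[326.42492591 105.91227682   0.        ]]
```

View pics/s1.png

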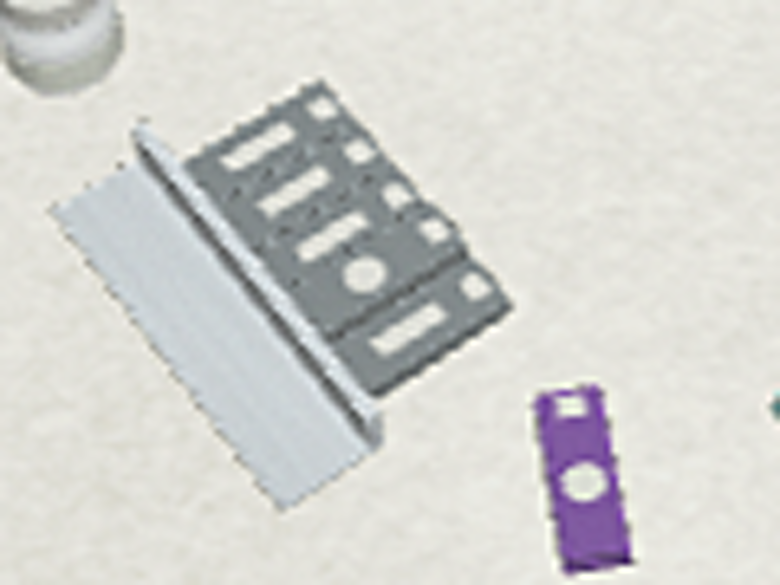

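View pics/s2.png

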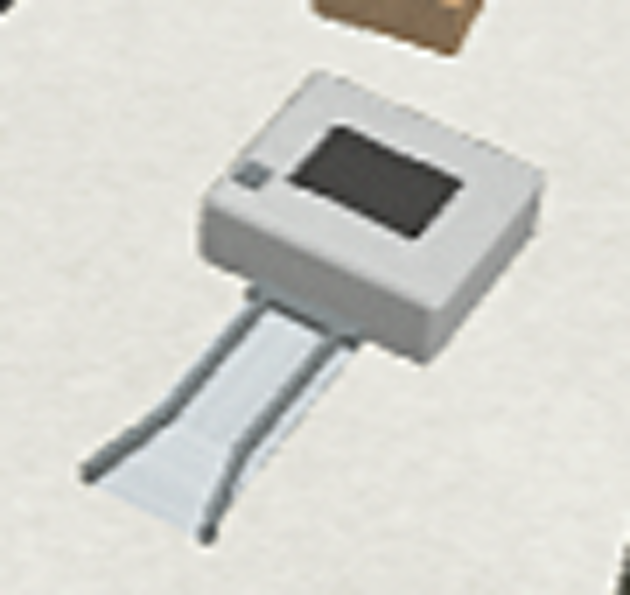

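Three flat ones have oblong windows; the target is fourth from the top left, with the round window at about crop (364,275), i.e. side-image px (271,262), and its wall stands above the fifth. Next: close the fingers and move the wrist camera over the reader.

Call:
servo_tool(
  series=[
    [3.4,-2.2,0,0,0,0],
    [6.8,-4.4,0,0,0,0],
    [10.2,-6.6,0,0,0,0],
    [13.6,-8.8,0,0,0,0],
    [17,-11,0,0,0,0],
    [20.4,-13.2,0,0,0,0],
    [23.8,-15.4,0,0,0,0],
    [27.2,-17.6,0,0,0,0],
    [30.6,-19.8,0,0,0,0],
    [33.4,-21.9,0,0,0,0],
  ],
  gripper=0,
  grip_force=5,
)

```text
clock: 1.03
eef_pos: [431.2, -187.9, 205.5]
eef_rot: [3.141, -0.0, 0.365]
wrist_force: [0.6, -1.0, 0.0]
finger_gap: 30.8
```

```bash
python3 - <<'E'
from h import *
s=read_state();c=camera("wrist");cv2.imwrite("pics/w1.png",c["pixels"][:,:,::-1])
np.savez("w1.npz",T=toolT(s)@c["mount"],p=c["pixels"],c=[c["fx"],c["fy"],c["cx"],c["cy"]])
print(s["clock"],s["eef_pos"],s["eef_rot"],s["qd"],s["finger_gap"],s["wrist_force"])
E
```

```text
1.0333 [ 431.19727106 -187.8962554   205.53295621] [ 3.14146806e+00 -2.77274915e-04  3.65318200e-01] [ 0.88262682  0.1132574  -0.1208385  -0.00179093  0.01123174  0.87440521] 30.831778399077297 [ 0.57966154 -0.98615523  0.01831465]
```

View pics/w1.png

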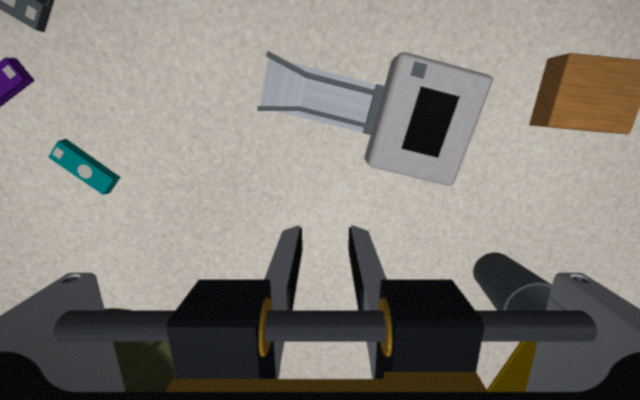

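The reader is visible (housing 365–490 × 52–185, channel from (375,110) to mouth (262,80)), but the arm was still moving, so I'll retake it.

```bash
cat >> h.py <<'E'
def snap(n):
    for i in range(30):
        s=read_state()
        if np.abs(s["qd"]).max()<0.004: break
        camera("side")
    c=camera("wrist");T=toolT(s)@c["mount"]
    np.savez(n+".npz",T=T,p=c["pixels"],c=[c["fx"],c["fy"],c["cx"],c["cy"]])
    print(i,s["clock"],s["eef_pos"],s["eef_rot"],s["finger_gap"],s["wrist_force"])
    return c,T
E
python3 - <<'E'
from h import *
c,T=snap("w2");p=c["pixels"][:,:,::-1]
cv2.imwrite("pics/w2.png",p)
cv2.imwrite("pics/w2c.png",cv2.resize(p[30:200,240:510],None,fx=2.9,fy=2.9,interpolation=cv2.INTER_CUBIC))
E
```

```text
7 1.4333 [ 429.56439742 -191.03564645  205.41839611] [-3.14156147e+00  1.11119815e-04  3.63021430e-01] 0.9263195550416722 [-0.31751749  0.15058745 -0.10768939]
```

View pics/w2c.png

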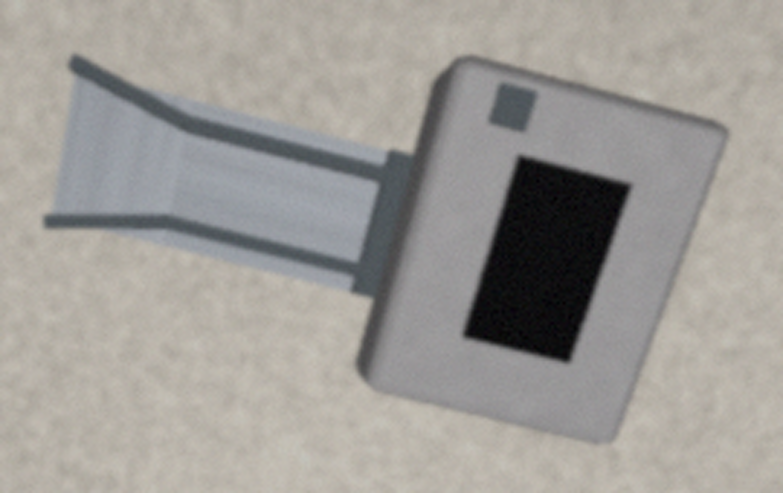

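```bash
python3 - <<'E'
from h import *
d=np.load("w2.npz");c=dict(zip(["fx","fy","cx","cy"],d["c"]));T=d["T"];print(T[:3,3])
g=lambda l:np.array([[240+(u+.5)/2.9-.5,30+(v+.5)/2.9-.5] for u,v in l])
P=ray(c,g([(187,132),(168,217),(381,180),(357,265),(78,72),(48,216)]),12,T)[:,:2]
print(P.round(1))
print("widths",[np.linalg.norm(P[i]-P[i+1]) for i in(0,2,4)])
K=(P[0]+P[1])/2;S=(P[2]+P[3])/2;M=(P[4]+P[5])/2
print("K,S,M",K,S,M,"len KS",np.linalg.norm(K-S),"KM",np.linalg.norm(K-M))
for a,b in((K,S),(M,S),(M,K)): a=a-b;print("dir deg",np.degrees(np.arctan2(a[1],a[0])))
# wide rectangle: housing corners z=45
H=ray(c,g([(455,55),(727,128),(612,443),(362,385)]),45,T)[:,:2];print(H.round(1),[np.linalg.norm(H[i]-H[(i+1)%4]) for i in range(4)],H.mean(0))
for i in range(4): e=H[(i+1)%4]-H[i];print(np.degrees(np.arctan2(e[1],e[0])))
E
```

```text
[ 506.18495647 -162.14801564  384.67100145]
[[ 535.6 -124.6]
 [ 501.3 -128.3]
 [ 546.7 -206.5]
 [ 511.4 -210.5]
 [ 541.2  -75.9]
 [ 483.8  -80.8]]
widths [np.float64(34.445913304010695), np.float64(35.457143999126835), np.float64(57.62481238142989)]
K,S,M [ 518.4328255  -126.42057946] [ 529.0619647  -208.48509842] [512.47295091 -78.34858508] len KS 82.75000828982394 KM 48.44003250328542
dir deg 97.37996354630309
dir deg 97.26453906671898
dir deg 97.06735940886294
[[ 592.3 -210.8]
 [ 605.8 -316.4]
 [ 482.5 -332.8]
 [ 468.1 -226.4]] [np.float64(106.39451572729301), np.float64(124.41294493373482), np.float64(107.29209363402317), np.float64(125.19656743945635)] [ 537.18156334 -271.5960305 ]
-82.73367789822956
-172.42336497276835
97.68566377640487
7.165232820731847
```

Reader sizes check (34/58 mm widths, about 83 mm channel). Home ≈ (524,-170), yaw ≈ 0.128. Now the row.

Call:
servo_tool(
  series=[
    [2,-4,0,0,0,0],
    [3.6,-8,0,0,0,0],
    [5.2,-11.6,0,0,0,0],
    [6.8,-15.2,0,0,0,0],
    [8.4,-18.8,0,0,0,0],
    [10,-22.4,0,0,0,0],
    [11.6,-26,0,0,0,0],
    [13,-29,0,0,0,0],
    [14,-31,0,0,0,0],
    [14,-31.2,0,0,0,0],
  ],
)

```text
clock: 2.32
eef_pos: [449.7, 153.7, 205.3]
eef_rot: [-3.141, -0.0, 0.367]
wrist_force: [-0.3, -0.3, -0.2]
finger_gap: 0.3
```

```bash
python3 - <<'E'
from h import *
c,T=snap("w3");p=c["pixels"][:,:,::-1]
cv2.imwrite("pics/w3.png",p)
c2=camera("side")
E
```

```text
6 2.6167 [449.71647186 150.18900469 205.49675625] [ 3.14150115e+00 -3.12786482e-05  3.63091143e-01] 0.530717592388439 [-0.66376796 -0.03972141 -0.63040394]
```

View pics/w3.png

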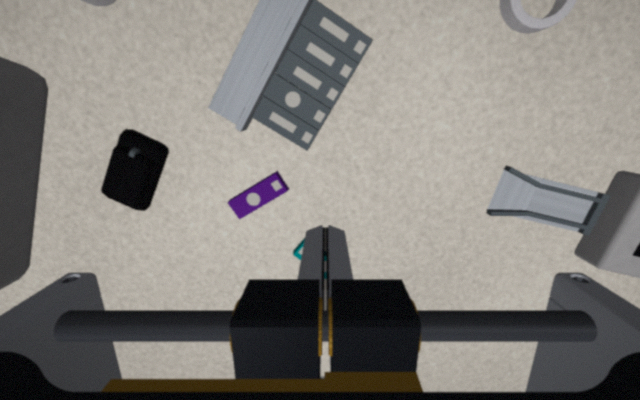

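The row lies at (315,75); the round window is at about (293,99), fourth from the top. Zooming.

```bash
python3 - <<'E'
from h import *
p=np.load("w3.npz")["p"][:,:,::-1]
cv2.imwrite("pics/w3c.png",cv2.resize(p[0:160,200:380],None,fx=3.75,fy=3.75,interpolation=cv2.INTER_CUBIC))
E
```

```text
(no output)
```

View pics/w3c.png

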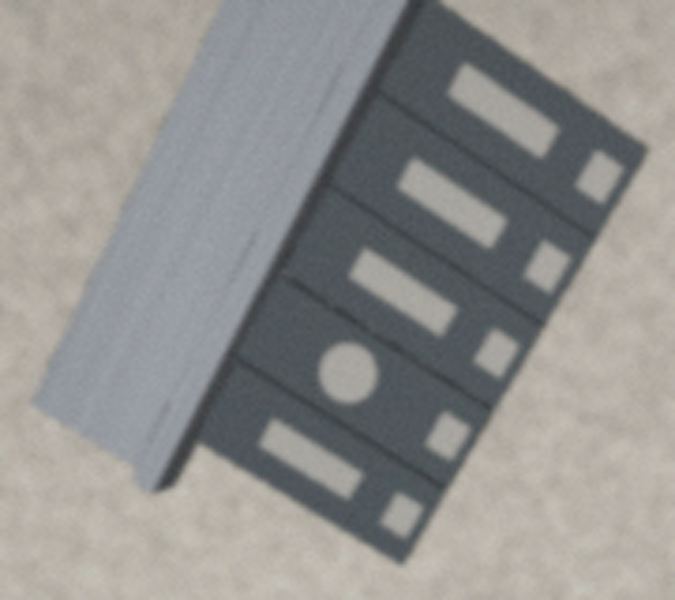

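```bash
python3 - <<'E'
from h import *
d=np.load("w3.npz");c=dict(zip(["fx","fy","cx","cy"],d["c"]));T=d["T"];print(T[:3,3])
k=3.75
g=lambda l:np.array([[200+(u+.5)/k-.5,(v+.5)/k-.5] for u,v in l])
P=ray(c,g([(648,150),(403,562)]),12,T)[:,:2];e=P[1]-P[0];L=np.linalg.norm(e);e/=L
print(P,"row w",L,"row dir deg",np.degrees(np.arctan2(e[1],e[0])))
n=np.array([-e[1],e[0]])
C=P.mean(0)+30*e
print("cands ctr",C+40*n,C-40*n)
for z in(14,17,21):print("window",z,ray(c,g([(348,373)]),z,T))
W=ray(c,g([(503,110),(452,203),(403,292),(311,459)]),12,T)[:,:2];print("flat windows",W)
f=np.polyfit(W[:,0],W[:,1],1);print(np.degrees(np.arctan(f[0])))
W=ray(c,g([(600,177),(547,267),(497,353),(402,516)]),12,T)[:,:2];f=np.polyfit(W[:,0],W[:,1],1);print("small",W,np.degrees(np.arctan(f[0])))
print("small target",ray(c,g([(448,437)]),17,T))
E
```

```text
[526.30335088 179.09346823 384.76105461]
[[619.64870217 155.68799   ]
 [473.98715236 183.55456106]] row w 148.3031789070948 row dir deg 169.16958528943655
cands ctr [509.83618907 135.97085147] [524.86840686 214.54586294]
window 14 [[525.19368443 220.69795362  14.        ]]
window 17 [[525.20266326 220.36131239  17.        ]]
window 21 [[525.21463503 219.91245742  21.        ]]
flat windows [[614.07676817 201.44248127]
 [584.3172234  206.94528749]
 [554.57558845 212.4983964 ]
 [495.20090692 223.60053756]]
-10.563768800986495
small [[607.45127847 166.61131052]
 [577.66197097 172.35153284]
 [548.05391124 177.87623523]
 [488.37576864 189.07987626]] -10.669635745455704
small target [[518.00951192 183.49030364  17.        ]]
```

```bash
python3 - <<'E'
from h import *
c=camera("side")
for n,uv in dict(bottle=(190,320),mouse=(269,340),jar=(224,228),cup=(370,0)).items(): print(n,ray(c,uv,0).round())
E
```

```text
bottle [[566. 479.   0.]]
mouse [[370. 379.   0.]]
jar [[728. 219.   0.]]
cup [[ 1255. -1206.     0.]]
```

Call:
servo_tool(
  series=[
    [1,-0.2,2,0,0,0.06],
    [2,-0.4,4,0,0,0.12],
    [3,-0.6,6,0,0,0.18],
    [4,-0.9,8,0,0,0.25],
    [5,-1.1,10,0,0,0.32],
    [6,-1.3,12,0,0,0.38],
    [7,-1.5,14,0,0,0.45],
    [8,-1.7,15,0,0,0.51],
    [8.34,-1.82,16,0,0,0.548],
    [8.34,-1.82,16,0,0,0.548],
  ],
)

```text
clock: 3.6
eef_pos: [520.6, 197.8, 43.4]
eef_rot: [3.14, 0.003, -0.185]
wrist_force: [0.1, 0.1, -1.3]
finger_gap: 0.5
```

```bash
python3 - <<'E'
from h import *
c,T=snap("w4");p=c["pixels"][:,:,::-1]
cv2.imwrite("pics/w4.png",p)
E
```

```text
7 3.95 [521.19664272 198.03896707  46.23464364] [-3.14104884e+00 -1.05994726e-03 -1.82825302e-01] 0.2508252002988618 [ 0.08422915 -0.42231783  0.25398143]
```

View pics/w4.png

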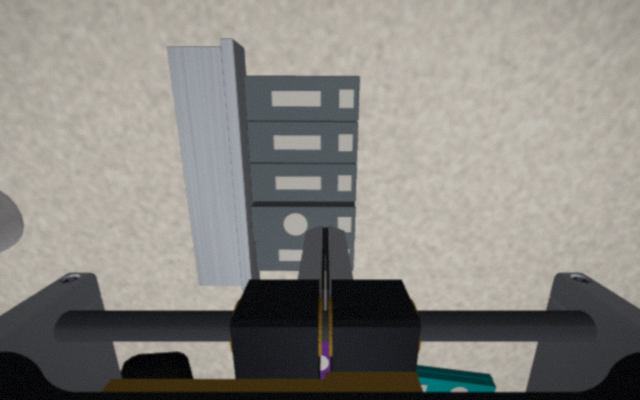

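The round-window cartridge (window at (295,224), free end at col ~354) lies under the fingertip at (325,228), and the row lines look parallel to the image. Check numerically.

```bash
python3 - <<'E'
from h import *
d=np.load("w4.npz");c=dict(zip(["fx","fy","cx","cy"],d["c"]));T=d["T"];p=d["p"][:,:,::-1]
cv2.imwrite("pics/w4c.png",cv2.resize(p[60:290,160:380],None,fx=2.6,fy=2.6,interpolation=cv2.INTER_CUBIC))
print("win",ray(c,[[295,224]],17,T))
m=(p.min(2)>150).astype(np.uint8);m[:60]=0;m[245:]=0;m[:,:262]=0;m[:,365:]=0
g=cv2.inRange(p[60:245,262:365],(140,140,140),(255,255,255))
n,l,st,ce=cv2.connectedComponentsWithStats(g)
for i in range(1,n):
    if 100<st[i,4]<2000: 
        q=ce[i]+[262,60]; print(st[i],q.round(1),ray(c,[q],12,T)[0,:2].round(1))
s=read_state();print(s["eef_pos"],s["wrist_force"])
E
```

```text
win [[523.88336572 220.86203409  17.        ]]
[ 10  31  49  15 719] [295.7  98. ] [614.  201.4]
[ 77  30  15  18 242] [346.1  98.4] [607.3 166.9]
[ 77  75  13  16 208] [345.  142.5] [577.5 172.6]
[ 12  76  46  13 596] [296.6 142. ] [584.3 207.2]
[ 14 117  45  12 537] [298.  182.5] [554.5 212.5]
[ 76 116  13  15 190] [344.1 183. ] [547.7 178.3]
[ 22 153  23  22 400] [295.1 224. ] [522.  221.7]
[ 76 157  13  15 175] [344.4 223.4] [515.4 183.4]
[521.14448739 198.06061023  46.09040305] [-0.12019642 -0.33867531 -0.1608264 ]
```

View pics/w4c.png

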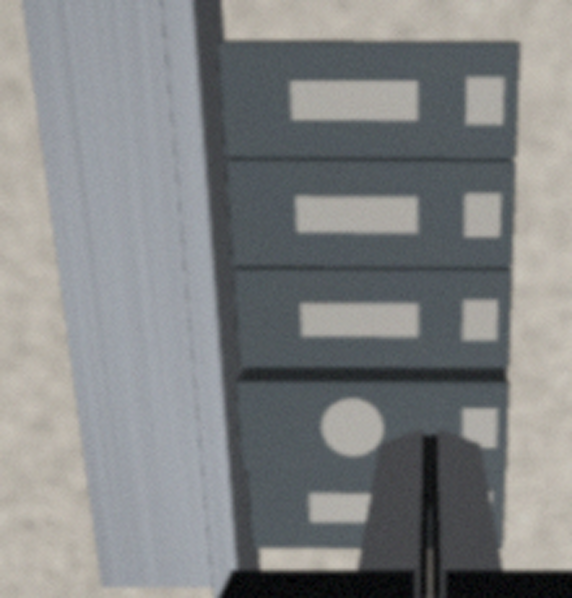

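Consistent (same world points to within a millimetre). The window parallax suggests the lid is near 20 mm. Lower slowly to about 25 mm.

Call:
servo_tool(
  series=[
    [0,0,0.4,0,0,0],
    [0,0,0.8,0,0,0],
    [0,0,1.2,0,0,0],
    [0,0,1.5,0,0,0],
    [0,0,1.75,0,0,0],
    [0,0,1.9,0,0,0],
    [0,0,2.0,0,0,0],
    [0,0,2.05,0,0,0],
    [0,0,2.05,0,0,0],
    [0,0,2.05,0,0,0],
  ],
)

```text
clock: 4.83
eef_pos: [521.1, 198.2, 25.1]
eef_rot: [-3.142, -0.0, -0.183]
wrist_force: [0.3, -0.2, -0.7]
finger_gap: 0.7
```

Call:
servo_tool(
  series=[
    [0,0,0.02,0,0,0],
    [0,0,0.05,0,0,0],
    [0,0,0.08,0,0,0],
    [0,0,0.11,0,0,0],
    [0,0,0.14,0,0,0],
    [0,0,0.17,0,0,0],
    [0,0,0.2,0,0,0],
    [0,0,0.2,0,0,0],
    [0,0,0.2,0,0,0],
    [0,0,0.2,0,0,0],
  ],
)

```text
clock: 5.67
eef_pos: [521.0, 198.1, 23.0]
eef_rot: [-3.142, -0.0, -0.183]
wrist_force: [0.1, 0.2, 0.4]
finger_gap: 0.7
```

Now feel in steps of 0.8 mm at most.

Call:
servo_tool(
  series=[
    [0,0,0.02,0,0,0],
    [0,0,0.05,0,0,0],
    [0,0,0.08,0,0,0],
    [0,0,0.11,0,0,0],
    [0,0,0.14,0,0,0],
    [0,0,0.16,0,0,0],
    [0,0,0.16,0,0,0],
    [0,0,0.16,0,0,0],
    [0,0,0.16,0,0,0],
    [0,0,0.16,0,0,0],
  ],
)

```text
clock: 6.5
eef_pos: [521.0, 198.1, 21.4]
eef_rot: [-3.142, -0.0, -0.183]
wrist_force: [-0.1, 0.4, 0.2]
finger_gap: 0.9
```

Call:
servo_tool(
  series=[
    [0,0,0.02,0,0,0],
    [0,0,0.04,0,0,0],
    [0,0,0.06,0,0,0],
    [0,0,0.08,0,0,0],
    [0,0,0.08,0,0,0],
    [0,0,0.08,0,0,0],
    [0,0,0.08,0,0,0],
    [0,0,0.08,0,0,0],
    [0,0,0.08,0,0,0],
    [0,0,0.08,0,0,0],
  ],
)

```text
clock: 7.33
eef_pos: [521.0, 198.1, 20.6]
eef_rot: [3.142, -0.0, -0.183]
wrist_force: [-0.4, 0.3, 0.3]
finger_gap: 0.8
```

Call:
servo_tool(
  series=[
    [0,0,0.02,0,0,0],
    [0,0,0.04,0,0,0],
    [0,0,0.06,0,0,0],
    [0,0,0.07,0,0,0],
    [0,0,0.07,0,0,0],
    [0,0,0.07,0,0,0],
    [0,0,0.07,0,0,0],
    [0,0,0.07,0,0,0],
    [0,0,0.07,0,0,0],
    [0,0,0.07,0,0,0],
  ],
)

```text
clock: 8.17
eef_pos: [521.1, 198.1, 20.2]
eef_rot: [-3.142, -0.0, -0.183]
wrist_force: [-2.2, -1.7, 5.1]
finger_gap: 0.5
```

Contact: lid top ≈ 20.5 mm, combined stiffness about 8 N per mm commanded. Press to about 8 N.

Call:
servo_tool(
  series=[
    [0,0,0.01,0,0,0],
    [0,0,0.02,0,0,0],
    [0,0,0.03,0,0,0],
    [0,0,0.035,0,0,0],
    [0,0,0.035,0,0,0],
    [0,0,0.035,0,0,0],
    [0,0,0.035,0,0,0],
    [0,0,0.035,0,0,0],
    [0,0,0.035,0,0,0],
    [0,0,0.035,0,0,0],
  ],
)

```text
clock: 9.0
eef_pos: [521.1, 198.1, 20.0]
eef_rot: [-3.142, -0.0, -0.183]
wrist_force: [-2.3, -1.5, 6.9]
finger_gap: 0.5
```

Call:
servo_tool(
  series=[
    [0,0.05,0.01,0,0,0],
    [0,0.15,0.015,0,0,0],
    [0,0.3,0.015,0,0,0],
    [0,0.45,0.015,0,0,0],
    [0,0.6,0.015,0,0,0],
    [0,0.75,0.015,0,0,0],
    [0,0.9,0.015,0,0,0],
    [0,1.0,0.015,0,0,0],
    [0,1.0,0.015,0,0,0],
    [0,1.0,0.015,0,0,0],
  ],
)

```text
clock: 9.83
eef_pos: [519.8, 188.9, 20.1]
eef_rot: [-3.14, -0.002, -0.183]
wrist_force: [-0.2, 3.5, 5.9]
finger_gap: 0.4
```

```bash
python3 - <<'E'
from h import *
c,T=snap("w5");p=c["pixels"][:,:,::-1]
cv2.imwrite("pics/w5.png",cv2.resize(p[60:290,160:430],None,fx=2.6,fy=2.6,interpolation=cv2.INTER_CUBIC))
E
```

```text
0 9.8333 [519.8290945  188.91159315  20.05777147] [-3.14000698e+00 -1.64369412e-03 -1.83237897e-01] 0.4416081416547793 [-0.17667938  3.48984098  5.91282654]
```

View pics/w5.png

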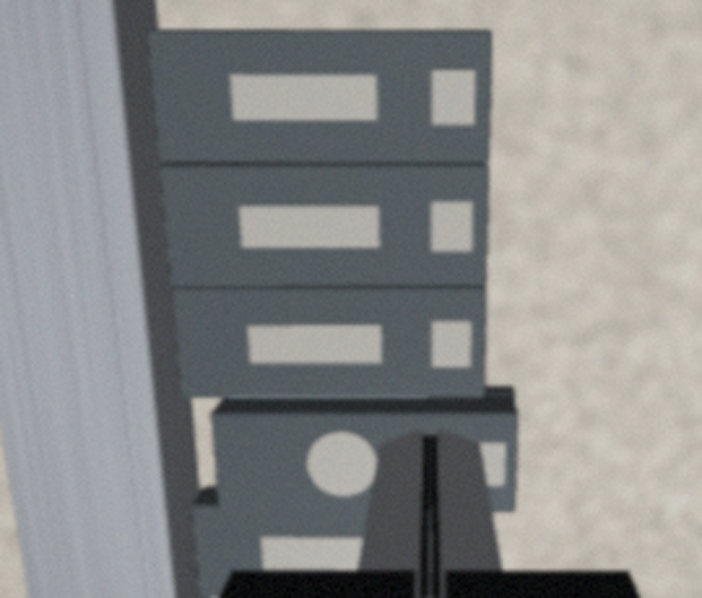

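The target has slid ~9 mm out with the finger (window now crop (342,464)); the neighbours stay against the rest. Continue, a touch firmer.

Call:
servo_tool(
  series=[
    [0,0.15,0.01,0,0,0],
    [0,0.45,0.02,0,0,0],
    [0,0.8,0.02,0,0,0],
    [0,1.15,0.02,0,0,0],
    [0,1.5,0.02,0,0,0],
    [0,1.85,0.02,0,0,0],
    [0,2.2,0.02,0,0,0],
    [0,2.5,0.02,0,0,0],
    [0,2.7,0.02,0,0,0],
    [0,2.8,0.02,0,0,0],
  ],
)

```text
clock: 10.72
eef_pos: [514.9, 161.4, 20.0]
eef_rot: [-3.14, -0.002, -0.183]
wrist_force: [0.9, 4.8, 6.5]
finger_gap: 0.9
```

```bash
python3 - <<'E'
from h import *
c,T=snap("w6");p=c["pixels"][:,:,::-1]
cv2.imwrite("pics/w6.png",cv2.resize(p[60:290,160:430],None,fx=2.6,fy=2.6,interpolation=cv2.INTER_CUBIC))
E
```

```text
2 10.8167 [514.88709626 161.32294691  19.97841132] [-3.13988557e+00 -2.03261670e-03 -1.83333622e-01] 0.6403135768675013 [0.09671894 3.03514804 7.65121346]
```

View pics/w6.png

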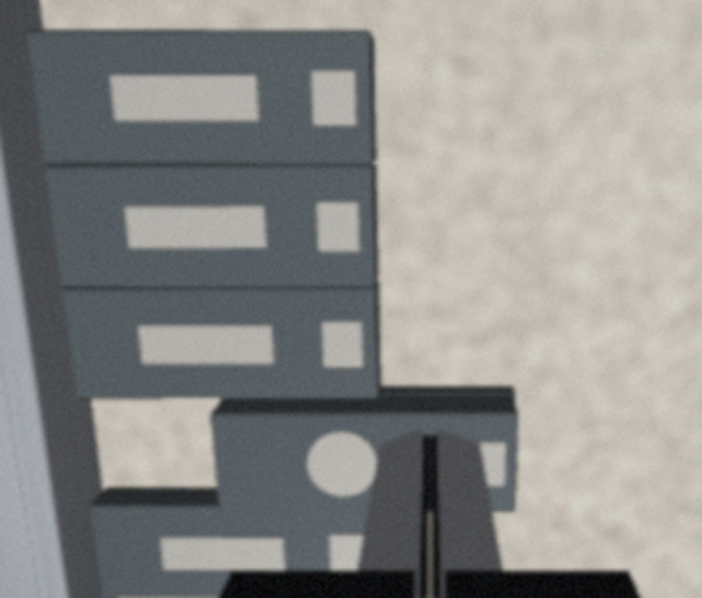

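No slip (window at the same pixel), neighbours unmoved. Continue.

Call:
servo_tool(
  series=[
    [0,0.2,0,0,0,0],
    [0,0.5,0,0,0,0],
    [0,0.9,0,0,0,0],
    [0,1.3,0,0,0,0],
    [0,1.7,0,0,0,0],
    [0,2.1,0,0,0,0],
    [0,2.5,0,0,0,0],
    [0,2.8,0,0,0,0],
    [0,3.0,0,0,0,0],
    [0,3.1,0,0,0,0],
  ],
)

```text
clock: 11.7
eef_pos: [509.3, 130.8, 20.0]
eef_rot: [-3.14, -0.002, -0.183]
wrist_force: [0.1, 4.3, 7.5]
finger_gap: 0.6
```

Call:
servo_tool(
  series=[
    [0,0.2,0,0,0,0],
    [0,0.5,0,0,0,0],
    [0,0.8,0,0,0,0],
    [0,1.1,0,0,0,0],
    [0,1.4,0,0,0,0],
    [0,1.7,0,0,0,0],
    [0,2.0,0,0,0,0],
    [0,2.2,0,0,0,0],
    [0,2.4,0,0,0,0],
    [0,2.5,0,0,0,0],
  ],
)

```text
clock: 12.53
eef_pos: [504.8, 106.2, 20.0]
eef_rot: [-3.14, -0.002, -0.183]
wrist_force: [1.0, 5.1, 6.9]
finger_gap: 0.4
```

```bash
python3 - <<'E'
from h import *
c,T=snap("w7");p=c["pixels"][:,:,::-1]
cv2.imwrite("pics/w7.png",cv2.resize(p[60:290,100:400],None,fx=2.6,fy=2.6,interpolation=cv2.INTER_CUBIC))
E
```

```text
2 12.6333 [504.78005482 106.16498944  19.93920753] [-3.14010994e+00 -2.22695026e-03 -1.83350623e-01] 0.555556900313726 [0.41629751 2.79560395 7.23144071]
```

View pics/w7.png

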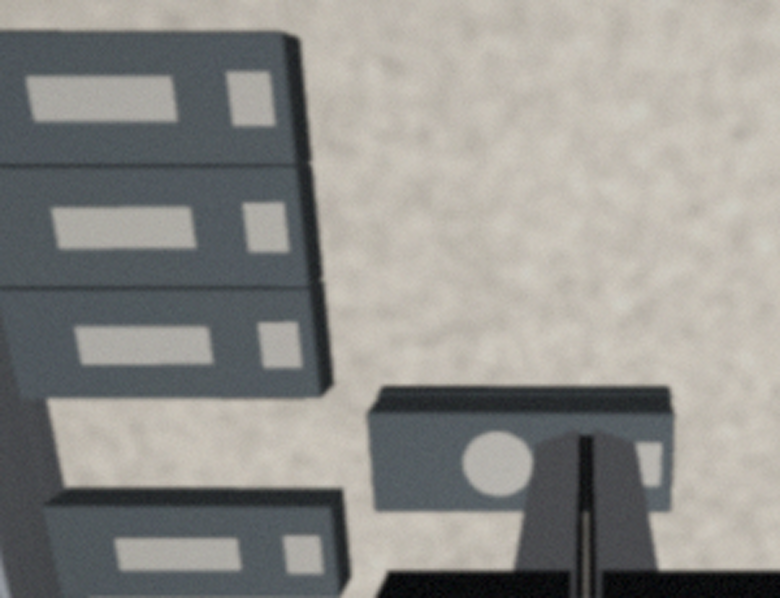

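Fully clear of the row, straight, no slip; the other four are in place. Now turn gradually (+0.31 yaw total) while moving toward the ramp mouth.

Call:
servo_tool(
  series=[
    [0.03,0.2,0.005,0,0,-0.005],
    [0.09,0.55,0.005,0,0,-0.015],
    [0.17,1.0,0.005,0,0,-0.028],
    [0.25,1.45,0.005,0,0,-0.04],
    [0.33,1.9,0.005,0,0,-0.052],
    [0.42,2.4,0.005,0,0,-0.065],
    [0.5,2.9,0.005,0,0,-0.078],
    [0.58,3.35,0.005,0,0,-0.09],
    [0.64,3.7,0.005,0,0,-0.1],
    [0.67,3.85,0.005,0,0,-0.104],
  ],
)

```text
clock: 13.52
eef_pos: [504.3, 66.9, 19.9]
eef_rot: [-3.14, -0.002, -0.079]
wrist_force: [0.5, 5.5, 8.1]
finger_gap: 0.8
```

```bash
python3 - <<'E'
from h import *
c,T=snap("w8");p=c["pixels"][:,:,::-1]
cv2.imwrite("pics/w8.png",cv2.resize(p[160:290,200:440],None,fx=3.2,fy=3.2,interpolation=cv2.INTER_CUBIC))
E
```

```text
3 13.6667 [504.29061081  66.8776023   19.89201865] [-3.14082723e+00 -2.17619577e-03 -7.93219859e-02] 0.5540305726753063 [0.4958836  1.68560942 8.59641895]
```

View pics/w8.png

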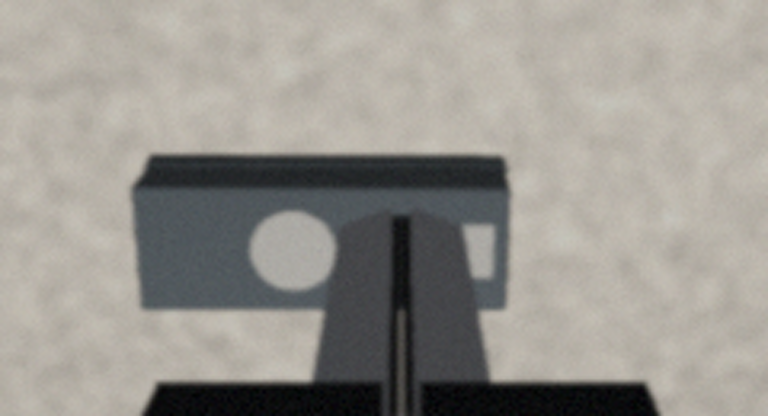

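The cartridge turns with the finger. Continue.

Call:
servo_tool(
  series=[
    [0.02,0.2,0,0,0,-0.005],
    [0.04,0.55,0,0,0,-0.015],
    [0.07,1.0,0,0,0,-0.028],
    [0.1,1.45,0,0,0,-0.04],
    [0.14,1.9,0,0,0,-0.052],
    [0.17,2.4,0,0,0,-0.065],
    [0.21,2.9,0,0,0,-0.078],
    [0.24,3.35,0,0,0,-0.09],
    [0.27,3.7,0,0,0,-0.1],
    [0.28,3.9,0,0,0,-0.104],
  ],
)

```text
clock: 14.55
eef_pos: [504.0, 27.8, 19.8]
eef_rot: [-3.141, -0.002, 0.025]
wrist_force: [0.7, 5.5, 7.5]
finger_gap: 0.5
```

Call:
servo_tool(
  series=[
    [-0.01,0.2,0,0,0,-0.005],
    [-0.02,0.55,0,0,0,-0.015],
    [-0.03,1.0,0,0,0,-0.028],
    [-0.04,1.45,0,0,0,-0.04],
    [-0.06,1.9,0,0,0,-0.052],
    [-0.08,2.4,0,0,0,-0.065],
    [-0.1,2.9,0,0,0,-0.078],
    [-0.11,3.35,0,0,0,-0.09],
    [-0.13,3.7,0,0,0,-0.1],
    [-0.13,3.9,0,0,0,-0.103],
  ],
)

```text
clock: 15.38
eef_pos: [503.6, -11.3, 19.8]
eef_rot: [-3.141, -0.002, 0.128]
wrist_force: [-0.4, 5.9, 7.8]
finger_gap: 0.1
```

```bash
python3 - <<'E'
from h import *
c,T=snap("w9");p=c["pixels"][:,:,::-1]
cv2.imwrite("pics/w9.png",cv2.resize(p[130:290,220:640],None,fx=1.9,fy=1.9,interpolation=cv2.INTER_CUBIC))
cv2.imwrite("pics/w9f.png",p)
E
```

```text
3 15.5333 [503.57262836 -11.35645769  19.83586384] [-3.14149017e+00 -1.96759614e-03  1.27569453e-01] 0.6225075570116825 [-0.24726617  2.50610954  8.38420481]
```

View pics/w9.png

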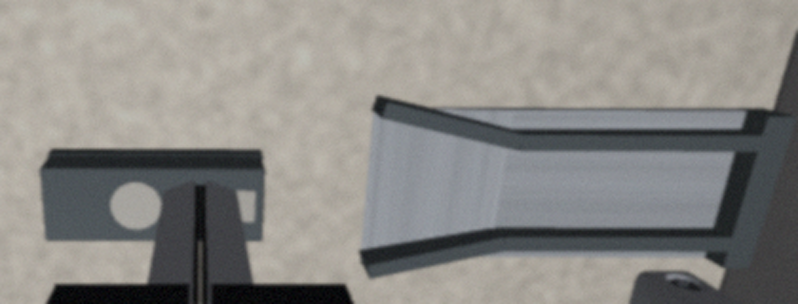

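The cartridge faces the mouth, aligned. I'll check the lateral offset against the channel numerically.

```bash
python3 - <<'E'
from h import *
d=np.load("w9.npz");c=dict(zip(["fx","fy","cx","cy"],d["c"]));T=d["T"];k=1.9;p=d["p"][:,:,::-1]
g=lambda l:np.array([[220+(u+.5)/k-.5,130+(v+.5)/k-.5] for u,v in l])
G=ray(c,g([(510,149),(498,230),(737,151),(722,237)]),12,T)[:,:2]
L=ray(c,g([(41,168),(46,240),(263,168),(263,240)]),20.3,T)[:,:2]
K=(G[0]+G[1])/2;S=(G[2]+G[3])/2
print("G",G.round(1),"K",K,"S",S,np.linalg.norm(K-S),np.linalg.norm(G[0]-G[1]),np.linalg.norm(G[2]-G[3]))
print("L",L.round(1),"len/wid",np.linalg.norm(L[0]-L[2]),np.linalg.norm(L[1]-L[3]),np.linalg.norm(L[0]-L[1]),"ctr",L.mean(0))
a=K-S;print(np.degrees(np.arctan2(a[1],a[0])))
for i,j in((0,2),(1,3)):
  a=L[i]-L[j];print("lid",np.degrees(np.arctan2(a[1],a[0])))
for i,j in((0,2),(1,3)):
  a=G[i]-G[j];print("g",np.degrees(np.arctan2(a[1],a[0])))
E
python3 - <<'E'
import cv2
p=cv2.imread("pics/w9f.png")
cv2.imwrite("pics/w9d.png",cv2.resize(p[160:290,215:375],None,fx=4.6,fy=4.6,interpolation=cv2.INTER_CUBIC))
cv2.imwrite("pics/w9e.png",cv2.resize(p[165:285,400:640],None,fx=3.3,fy=3.3,interpolation=cv2.INTER_CUBIC))
E
```

```text
G [[ 535.9 -119.2]
 [ 504.3 -123.7]
 [ 545.4 -200. ]
 [ 512.1 -207.8]] K [ 520.11191659 -121.42896349] S [ 528.76365869 -203.89337738] 82.91701996193123 31.90792265195993 34.228740897666306
L [[510.9  44.7]
 [483.5  41.6]
 [520.6 -31.3]
 [493.4 -35.7]] len/wid 76.63217201186924 77.9173626261149 27.536872325924225 ctr [502.10201795   4.84681405]
95.98926770374301
lid 97.24908714909563
lid 97.24996450203903
g 96.71742295139933
g 95.28810095754434
```

View pics/w9d.png

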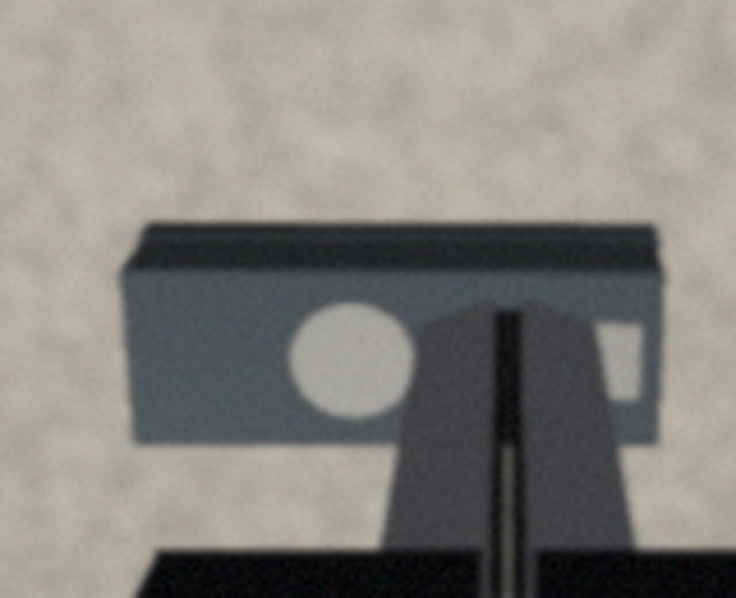

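View pics/w9e.png

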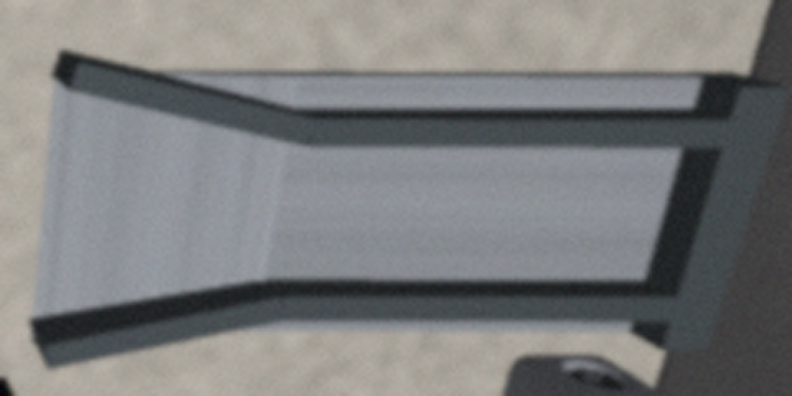

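```bash
python3 - <<'E'
from h import *
d=np.load("w9.npz");c=dict(zip(["fx","fy","cx","cy"],d["c"]));T=d["T"]
g=lambda l,k,x,y:np.array([[x+(u+.5)/k-.5,y+(v+.5)/k-.5] for u,v in l])
G=ray(c,g([(305,145),(278,295),(720,148),(680,297),(66,88),(40,318)],3.3,400,165),12,T)[:,:2]
G[4:]=ray(c,g([(70,85),(33,319)],3.3,400,165),12,T)[:,:2]
L=ray(c,g([(121,269),(133,443),(663,272),(658,443)],4.6,215,160),20.4,T)[:,:2]
K=(G[0]+G[1])/2;S=(G[2]+G[3])/2;M=(G[4]+G[5])/2
print(G.round(1),K,S,M,np.linalg.norm(K-S),[np.linalg.norm(G[i]-G[i+1]) for i in(0,2,4)])
for a in(K-S,M-S):print(np.degrees(np.arctan2(a[1],a[0])))
C=L.mean(0);print("L",L.round(1),C,np.linalg.norm(L[0]-L[2]),np.linalg.norm(L[0]-L[1]))
for th in(96.9,97.35):
  u=np.array([np.cos(np.radians(th)),np.sin(np.radians(th))]);x=np.array([u[1],-u[0]])
  for n,h in(("new S",S+40*u),("newK",K-45*u),("old",np.array([524.1,-170]))):
    print(th,n,h.round(1),"cart in reader",((C-h)@x).round(1),((C-h)@u).round(1),"tcp",((T_:=np.array([503.57,-11.36])-h)@x).round(1),(T_@u).round(1))
E
```

```text
[[ 536.  -121.9]
 [ 502.  -125.8]
 [ 546.1 -206.9]
 [ 512.5 -212.1]
 [ 542.4  -71.1]
 [ 489.7  -74.6]] [ 518.99513139 -123.84586679] [ 529.32003511 -209.4890243 ] [516.04582396 -72.82079021] 86.26328341684864 [np.float64(34.14878671753283), np.float64(33.98218885119987), np.float64(52.8133448425893)]
96.8742462816252
95.54758101494203
L [[511.   45. ]
 [483.7  41.9]
 [520.3 -31.7]
 [493.5 -35.3]] [502.11310637   4.98126418] 77.24274975925653 27.464433023004066
96.9 new S [ 524.5 -169.8] cart in reader -1.2 176.2 tcp -1.8 159.8
96.9 newK [ 524.4 -168.5] cart in reader -1.3 174.9 tcp -1.8 158.5
96.9 old [ 524.1 -170. ] cart in reader -0.8 176.4 tcp -1.3 160.0
97.35 new S [ 524.2 -169.8] cart in reader 0.5 176.2 tcp -0.2 159.8
97.35 newK [ 524.8 -168.5] cart in reader -0.3 174.9 tcp -0.9 158.5
97.35 old [ 524.1 -170. ] cart in reader 0.6 176.4 tcp -0.1 160.0
```

Aligned to within about 1 mm and 0.3°. Home ≈ (524.3,-169.7); the cartridge centre trails the TCP by 16.4 mm. Now the height profile for the ramp.

```bash
python3 - <<'E'
import numpy as np
h=lambda y:np.clip((95-y)*.08,0,4)
a=16.4
def H(yf):
    yc=yf+a; ys=np.linspace(yc-40,yc+40,801); z=h(ys)
    l=ys<=yf; r=~l
    A=ys[l][:,None];B=ys[r][None]; 
    return (z[l][:,None]+(z[r][None]-z[l][:,None])*(yf-A)/(B-A)).max()
for yf in list(range(125,-20,-5))+[-16.4]: print(yf,round(H(yf),2),end=" | ")
E
```

```text
125 0.0 | 120 0.0 | 115 0.2 | 110 0.49 | 105 0.77 | 100 1.05 | 95 1.33 | 90 1.61 | 85 1.9 | 80 2.18 | 75 2.46 | 70 2.74 | 65 2.95 | 60 3.16 | 55 3.4 | 50 3.67 | 45 4.0 | 40 4.0 | 35 4.0 | 30 4.0 | 25 4.0 | 20 4.0 | 15 4.0 | 10 4.0 | 5 4.0 | 0 4.0 | -5 4.0 | -10 4.0 | -15 4.0 | -16.4 4.0 |
```

Call:
servo_tool(
  series=[
    [0,0.2,0,0,0,0],
    [0.01,0.5,0,0,0,0],
    [0.01,0.9,0,0,0,0],
    [0.02,1.3,0,0,0,0],
    [0.02,1.7,0,0,0,0],
    [0.03,2.1,0,0,0,0],
    [0.03,2.5,0,0,0,0],
    [0.04,2.9,0,0,0,0],
    [0.04,3.2,0,0,0,0],
    [0.04,3.5,0,0,0,0],
  ],
)

```text
clock: 16.42
eef_pos: [508.3, -45.7, 19.8]
eef_rot: [-3.141, -0.002, 0.128]
wrist_force: [-0.7, 6.1, 8.4]
finger_gap: 0.4
```

Call:
servo_tool(
  series=[
    [0,0.15,0,0,0,0],
    [0,0.3,0,0,0,0],
    [0,0.45,0,0,0,0],
    [0,0.6,0,0,0,0],
    [0,0.75,-0.01,0,0,0],
    [0,0.9,-0.015,0,0,0],
    [0,1.05,-0.025,0,0,0],
    [0,1.15,-0.03,0,0,0],
    [0,1.2,-0.035,0,0,0],
    [0,1.2,-0.035,0,0,0],
  ],
)

```text
clock: 17.25
eef_pos: [509.7, -57.5, 20.0]
eef_rot: [-3.141, -0.001, 0.128]
wrist_force: [-1.2, 5.1, 8.8]
finger_gap: 0.7
```

Call:
servo_tool(
  series=[
    [0,0.1,-0.005,0,0,0],
    [0,0.25,-0.012,0,0,0],
    [0,0.4,-0.021,0,0,0],
    [0,0.55,-0.03,0,0,0],
    [0,0.7,-0.04,0,0,0],
    [0,0.85,-0.05,0,0,0],
    [0,0.95,-0.056,0,0,0],
    [0,1.0,-0.06,0,0,0],
    [0,1.0,-0.06,0,0,0],
    [0,1.0,-0.06,0,0,0],
  ],
)

```text
clock: 18.08
eef_pos: [511.0, -67.5, 20.6]
eef_rot: [-3.141, -0.001, 0.128]
wrist_force: [-0.8, 5.8, 7.9]
finger_gap: 0.7
```

```bash
python3 - <<'E'
from h import *
c,T=snap("w10");p=c["pixels"][:,:,::-1]
cv2.imwrite("pics/w10.png",cv2.resize(p[150:290,200:560],None,fx=2.2,fy=2.2,interpolation=cv2.INTER_CUBIC))
E
```

```text
0 18.0833 [510.9732978  -67.45883163  20.61821099] [-3.14100361e+00 -1.31373425e-03  1.27686951e-01] 0.709193092149169 [-0.82504895  5.81304259  7.85631099]
```

View pics/w10.png

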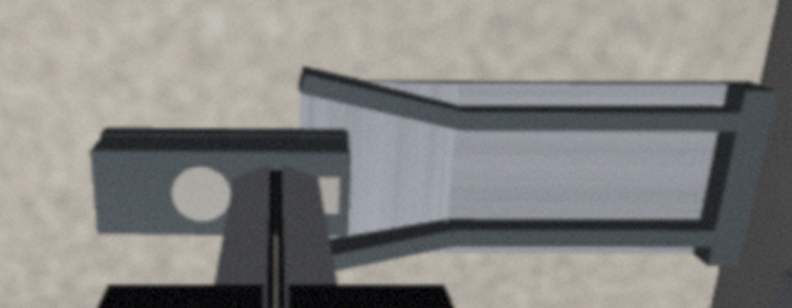

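On the ramp, centred between the guides; the force is steady. Continue.

Call:
servo_tool(
  series=[
    [0,0.15,-0.009,0,0,0],
    [0,0.35,-0.021,0,0,0],
    [0,0.55,-0.034,0,0,0],
    [0,0.75,-0.046,0,0,0],
    [0,0.95,-0.058,0,0,0],
    [0,1.15,-0.07,0,0,0],
    [0,1.3,-0.08,0,0,0],
    [0,1.4,-0.086,0,0,0],
    [0,1.5,-0.092,0,0,0],
    [0,1.5,-0.092,0,0,0],
  ],
)

```text
clock: 18.97
eef_pos: [512.9, -82.4, 21.5]
eef_rot: [-3.141, -0.001, 0.128]
wrist_force: [-1.2, 5.5, 8.3]
finger_gap: 0.4
```

Call:
servo_tool(
  series=[
    [0,0.15,-0.009,0,0,0],
    [0,0.35,-0.021,0,0,0],
    [0,0.55,-0.034,0,0,0],
    [0,0.75,-0.046,0,0,0],
    [0,0.9,-0.055,0,0,0],
    [0,1.0,-0.061,0,0,0],
    [0,1.1,-0.067,0,0,0],
    [0,1.2,-0.073,0,0,0],
    [0,1.2,-0.073,0,0,0],
    [0,1.2,-0.073,0,0,0],
  ],
)

```text
clock: 19.8
eef_pos: [514.3, -94.3, 22.2]
eef_rot: [-3.141, -0.001, 0.128]
wrist_force: [-0.9, 4.3, 8.7]
finger_gap: 0.4
```

```bash
python3 - <<'E'
from h import *
c,T=snap("w11");p=c["pixels"][:,:,::-1]
cv2.imwrite("pics/w11.png",cv2.resize(p[150:290,200:560],None,fx=2.2,fy=2.2,interpolation=cv2.INTER_CUBIC))
E
```

```text
0 19.8 [514.33489656 -94.2780601   22.19653287] [-3.14105587e+00 -1.05217404e-03  1.27762290e-01] 0.4432430313727611 [-0.86690593  4.28220791  8.68984221]
```

View pics/w11.png

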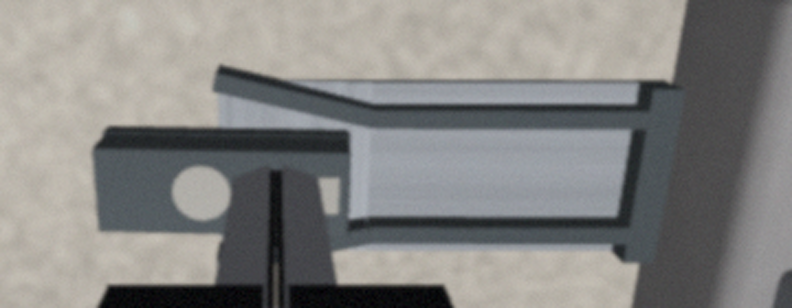

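```bash
python3 - <<'E'
from h import *
d=np.load("w11.npz");c=dict(zip(["fx","fy","cx","cy"],d["c"]));T=d["T"]
p=d["p"][:,:,::-1]
cv2.imwrite("pics/w11c.png",cv2.resize(p[185:275,230:500],None,fx=2.9,fy=5.5,interpolation=cv2.INTER_CUBIC))
E
```

```text
(no output)
```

View pics/w11c.png

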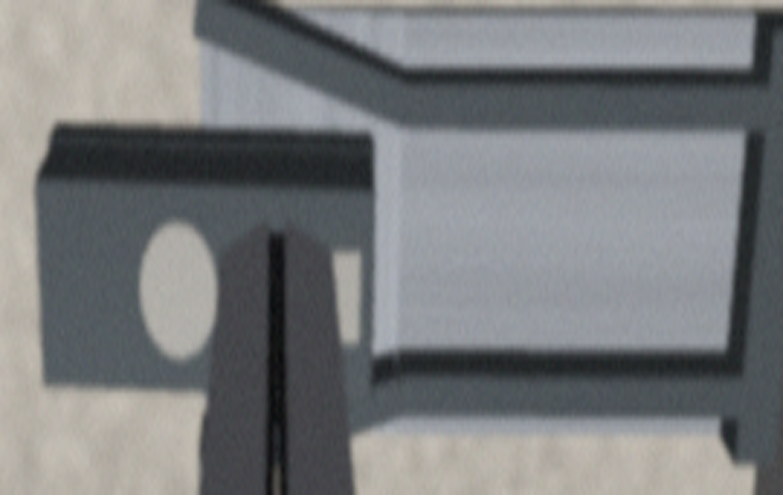

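```bash
python3 - <<'E'
from h import *
d=np.load("w11.npz");c=dict(zip(["fx","fy","cx","cy"],d["c"]));T=d["T"]
g=lambda l:np.array([[230+(u+.5)/2.9-.5,185+(v+.5)/5.5-.5] for u,v in l])
th=np.radians(97.2);u=np.array([np.cos(th),np.sin(th)]);x=np.array([u[1],-u[0]]);h=np.array([524.3,-169.7])
def pr(n,l,z):
    P=ray(c,g(l),z,T)[:,:2]-h
    for q in P: print(n,"x %.1f y %.1f"%(q@x,q@u))
pr("chan up",[(400,125),(745,130)],12)
pr("chan low",[(380,385),(735,377)],12)
pr("lid rear",[(38,183),(44,384)],20.5)
pr("lid front up",[(373,188)],23.8)
pr("win",[(179,290)],22); pr("sq",[(347,296)],23.5)
E
```

```text
chan up x 17.9 y 46.6
chan up x 17.3 y -35.2
chan low x -18.1 y 50.1
chan low x -16.8 y -38.0
lid rear x 13.3 y 130.5
lid rear x -13.6 y 131.1
lid front up x 14.0 y 54.2
win x -0.0 y 98.5
sq x -0.1 y 59.7
```

Centred in the channel to a few tenths of a millimetre. Continue in.

Call:
servo_tool(
  series=[
    [0,0.15,-0.009,0,0,0],
    [0,0.3,-0.018,0,0,0],
    [0,0.45,-0.028,0,0,0],
    [0,0.6,-0.037,0,0,0],
    [0,0.75,-0.046,0,0,0],
    [0,0.9,-0.055,0,0,0],
    [0,1.0,-0.06,0,0,0],
    [0,1.0,-0.06,0,0,0],
    [0,1.0,-0.06,0,0,0],
    [0,1.0,-0.06,0,0,0],
  ],
)

```text
clock: 20.68
eef_pos: [515.7, -104.3, 22.8]
eef_rot: [-3.141, -0.001, 0.128]
wrist_force: [-0.2, 4.7, 6.3]
finger_gap: 0.4
```

Call:
servo_tool(
  series=[
    [0,0.15,-0.008,0,0,0],
    [0,0.3,-0.016,0,0,0],
    [0,0.45,-0.024,0,0,0],
    [0,0.6,-0.032,0,0,0],
    [0,0.75,-0.04,0,0,0],
    [0,0.9,-0.048,0,0,0],
    [0,1.0,-0.053,0,0,0],
    [0,1.0,-0.053,0,0,0],
    [0,1.0,-0.053,0,0,0],
    [0,1.0,-0.053,0,0,0],
  ],
)

```text
clock: 21.52
eef_pos: [517.0, -114.0, 23.4]
eef_rot: [-3.141, -0.001, 0.128]
wrist_force: [-0.9, 6.2, 9.4]
finger_gap: 0.4
```

Call:
servo_tool(
  series=[
    [0,0.1,-0.008,0,0,0],
    [0,0.2,-0.016,0,0,0],
    [0,0.35,-0.024,0,0,0],
    [0,0.5,-0.032,0,0,0],
    [0,0.65,-0.04,0,0,0],
    [0,0.75,-0.046,0,0,0],
    [0,0.8,-0.05,0,0,0],
    [0,0.8,-0.05,0,0,0],
    [0,0.8,-0.05,0,0,0],
    [0,0.8,-0.05,0,0,0],
  ],
)

```text
clock: 22.35
eef_pos: [518.0, -122.1, 23.9]
eef_rot: [-3.141, -0.001, 0.128]
wrist_force: [-0.4, 4.5, 7.8]
finger_gap: 0.5
```

Call:
servo_tool(
  series=[
    [0,0.1,0,0,0,0],
    [0,0.2,0,0,0,0],
    [0,0.35,0,0,0,0],
    [0,0.5,0,0,0,0],
    [0,0.65,0,0,0,0],
    [0,0.75,0,0,0,0],
    [0,0.8,0,0,0,0],
    [0,0.8,0,0,0,0],
    [0,0.8,0,0,0,0],
    [0,0.8,0,0,0,0],
  ],
)

```text
clock: 23.18
eef_pos: [519.0, -130.1, 23.9]
eef_rot: [-3.141, -0.001, 0.128]
wrist_force: [-0.8, 4.0, 8.3]
finger_gap: 0.7
```

```bash
python3 - <<'E'
from h import *
c,T=snap("w12");p=c["pixels"][:,:,::-1]
cv2.imwrite("pics/w12.png",cv2.resize(p[150:290,200:560],None,fx=2.2,fy=2.2,interpolation=cv2.INTER_CUBIC))
E
```

```text
0 23.1833 [ 519.00105954 -130.06519173   23.90530658] [-3.14129160e+00 -1.22145831e-03  1.27775325e-01] 0.7437254144450031 [-0.80285414  3.98868933  8.26414088]
```

View pics/w12.png

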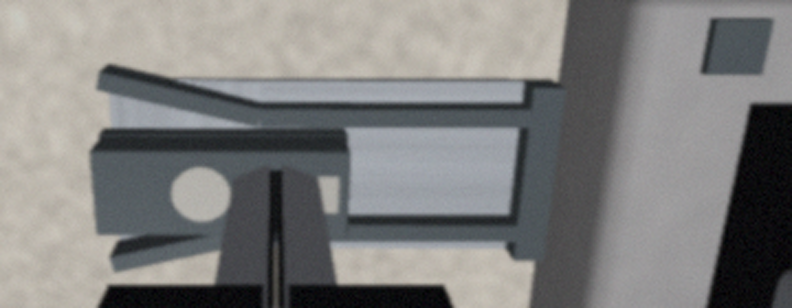

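No slip, straight in the channel, flat on the plate. About 56 mm to go.

Call:
servo_tool(
  series=[
    [0,0.15,0,0,0,0],
    [0,0.4,0,0,0,0],
    [0,0.75,0,0,0,0],
    [0,1.1,0,0,0,0],
    [0,1.45,0,0,0,0],
    [0,1.8,0,0,0,0],
    [0,2.1,0,0,0,0],
    [0,2.35,0,0,0,0],
    [0,2.5,0,0,0,0],
    [0,2.5,0,0,0,0],
  ],
)

```text
clock: 24.07
eef_pos: [522.2, -155.1, 23.9]
eef_rot: [-3.141, -0.001, 0.128]
wrist_force: [-1.3, 3.2, 7.9]
finger_gap: 0.5
```

Call:
servo_tool(
  series=[
    [0,0.15,0,0,0,0],
    [0,0.4,0,0,0,0],
    [0,0.7,0,0,0,0],
    [0,1.0,0,0,0,0],
    [0,1.3,0,0,0,0],
    [0,1.6,0,0,0,0],
    [0,1.85,0,0,0,0],
    [0,2.05,0,0,0,0],
    [0,2.2,0,0,0,0],
    [0,2.2,0,0,0,0],
  ],
)

```text
clock: 24.9
eef_pos: [525.0, -176.9, 23.9]
eef_rot: [-3.141, -0.001, 0.128]
wrist_force: [-0.5, 3.8, 6.9]
finger_gap: 0.5
```

```bash
python3 - <<'E'
from h import *
c,T=snap("w13");p=c["pixels"][:,:,::-1]
cv2.imwrite("pics/w13.png",cv2.resize(p[150:290,200:460],None,fx=3,fy=3,interpolation=cv2.INTER_CUBIC))
E
```

```text
1 24.95 [ 524.98219625 -176.84162437   23.89285712] [-3.14142253e+00 -1.10217807e-03  1.27768575e-01] 0.19778369735355975 [-0.47164279  3.58376419  6.72501583]
```

View pics/w13.png

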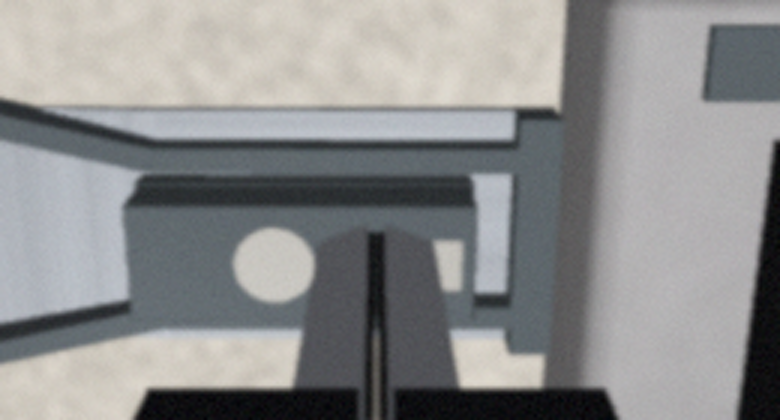

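About 8–9 mm gap left to the stop. Finish gently.

Call:
servo_tool(
  series=[
    [0,0.05,0,0,0,0],
    [0,0.15,0.005,0,0,0],
    [0,0.25,0.01,0,0,0],
    [0,0.35,0.01,0,0,0],
    [0,0.45,0.01,0,0,0],
    [0,0.55,0.01,0,0,0],
    [0,0.65,0.01,0,0,0],
    [0,0.7,0.01,0,0,0],
    [0,0.7,0.01,0,0,0],
    [0,0.7,0.01,0,0,0],
  ],
)

```text
clock: 25.83
eef_pos: [525.9, -183.6, 23.8]
eef_rot: [-3.141, -0.001, 0.128]
wrist_force: [-0.3, 4.1, 9.5]
finger_gap: 0.3
```

Call:
servo_tool(
  series=[
    [0,0.02,0,0,0,0],
    [0,0.04,0,0,0,0],
    [0,0.06,0,0,0,0],
    [0,0.08,0,0,0,0],
    [0,0.1,0,0,0,0],
    [0,0.1,0,0,0,0],
    [0,0.1,0,0,0,0],
    [0,0.1,0,0,0,0],
    [0,0.1,0,0,0,0],
    [0,0.1,0,0,0,0],
  ],
)

```text
clock: 26.67
eef_pos: [526.0, -184.5, 23.8]
eef_rot: [-3.141, -0.001, 0.128]
wrist_force: [-0.8, 5.8, 9.0]
finger_gap: 0.7
```

Call:
servo_tool(
  series=[
    [0,0.02,0,0,0,0],
    [0,0.04,0,0,0,0],
    [0,0.06,0,0,0,0],
    [0,0.08,0,0,0,0],
    [0,0.1,0,0,0,0],
    [0,0.1,0,0,0,0],
    [0,0.1,0,0,0,0],
    [0,0.1,0,0,0,0],
    [0,0.1,0,0,0,0],
    [0,0.1,0,0,0,0],
  ],
)

```text
clock: 27.5
eef_pos: [526.1, -185.5, 23.8]
eef_rot: [-3.141, -0.001, 0.128]
wrist_force: [-0.4, 5.9, 8.6]
finger_gap: 0.7
```

Call:
servo_tool(
  series=[
    [0,0.02,0,0,0,0],
    [0,0.04,0,0,0,0],
    [0,0.06,0,0,0,0],
    [0,0.07,0,0,0,0],
    [0,0.07,0,0,0,0],
    [0,0.07,0,0,0,0],
    [0,0.07,0,0,0,0],
    [0,0.07,0,0,0,0],
    [0,0.07,0,0,0,0],
    [0,0.07,0,0,0,0],
  ],
)

```text
clock: 28.33
eef_pos: [526.2, -186.1, 23.8]
eef_rot: [-3.141, -0.001, 0.128]
wrist_force: [-0.9, 6.1, 9.4]
finger_gap: 0.0
```

```bash
python3 - <<'E'
from h import *
c,T=snap("w14");p=c["pixels"][:,:,::-1]
cv2.imwrite("pics/w14.png",cv2.resize(p[150:290,200:460],None,fx=3,fy=3,interpolation=cv2.INTER_CUBIC))
E
```

```text
0 28.3333 [ 526.20137349 -186.11679209   23.80950444] [-3.14102446e+00 -1.05916845e-03  1.27891762e-01] 0.043789332965651226 [-0.93456768  6.13443815  9.36652733]
```

View pics/w14.png

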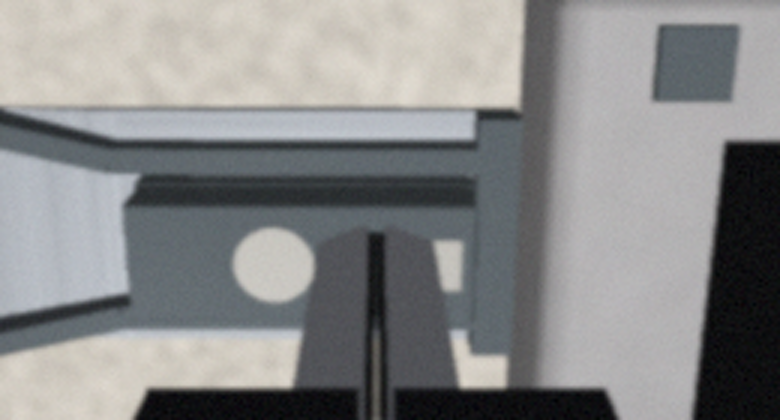

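Visually at the stop (lid front at crop x≈474, stop face ≈ 474). The window hasn't shifted relative to the finger, so I'll push a bit more to confirm contact by force.

Call:
servo_tool(
  series=[
    [0,0.02,0,0,0,0],
    [0,0.04,0,0,0,0],
    [0,0.06,0,0,0,0],
    [0,0.08,0,0,0,0],
    [0,0.1,0,0,0,0],
    [0,0.1,0,0,0,0],
    [0,0.1,0,0,0,0],
    [0,0.1,0,0,0,0],
    [0,0.1,0,0,0,0],
    [0,0.1,0,0,0,0],
  ],
)

```text
clock: 29.22
eef_pos: [526.2, -186.5, 23.7]
eef_rot: [-3.14, -0.001, 0.128]
wrist_force: [-1.4, 9.5, 8.3]
finger_gap: 0.2
```

Lateral force jumped to 9.5 N with the motion halted: it is against the stop. Release straight up.

Call:
servo_tool(
  series=[
    [0,0,-0.03,0,0,0],
    [0,0,-0.07,0,0,0],
    [0,0,-0.12,0,0,0],
    [0,0,-0.2,0,0,0],
    [0,0,-0.4,0,0,0],
    [0,0,-0.8,0,0,0],
    [0,0,-1.5,0,0,0],
    [0,0,-2.5,0,0,0],
    [0,0,-3.5,0,0,0],
    [0,0,-4.5,0,0,0],
  ],
)

```text
clock: 30.05
eef_pos: [526.0, -187.8, 69.7]
eef_rot: [3.141, -0.001, 0.128]
wrist_force: [0.1, -0.7, -0.1]
finger_gap: 0.1
```

Call:
servo_tool(
  series=[
    [-1,0,-1.5,0,0,0],
    [-2,0,-3,0,0,0],
    [-3,0,-5,0,0,0],
    [-4,0,-7,0,0,0],
    [-5,0,-9,0,0,0],
    [-6,0,-10,0,0,0],
    [-7,0,-11,0,0,0],
    [-7.5,0,-11.5,0,0,0],
    [-8,0,-12,0,0,0],
    [-8,0,-12,0,0,0],
  ],
)

```text
clock: 30.88
eef_pos: [446.3, -198.1, 189.3]
eef_rot: [3.141, -0.001, 0.127]
wrist_force: [0.1, 0.2, 0.9]
finger_gap: 0.4
```

```bash
python3 - <<'E'
from h import *
c,T=snap("w15");p=c["pixels"][:,:,::-1]
cv2.imwrite("pics/w15.png",p)
cv2.imwrite("pics/w15c.png",cv2.resize(p[30:230,180:440],None,fx=3,fy=3,interpolation=cv2.INTER_CUBIC))
s=camera("side")["pixels"][:,:,::-1]
cv2.imwrite("pics/s15.png",cv2.resize(s[130:310,215:415],None,fx=3.3,fy=3.3,interpolation=cv2.INTER_CUBIC))
E
```

```text
4 31.0833 [ 446.62175453 -197.74488754  187.6889046 ] [-3.14103541e+00  6.86318342e-04  1.27941650e-01] 0.372786461727363 [ 0.08840248 -0.67114045  0.72128238]
```

View pics/w15c.png

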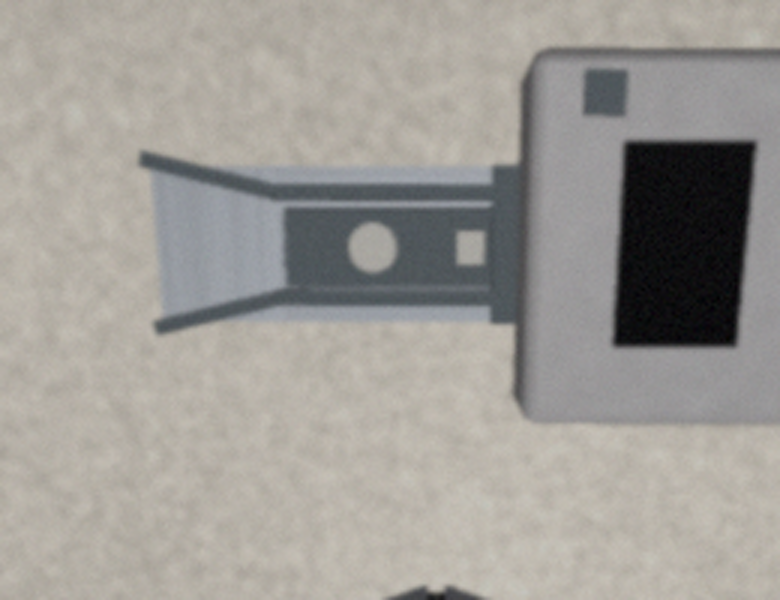

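View pics/s15.png

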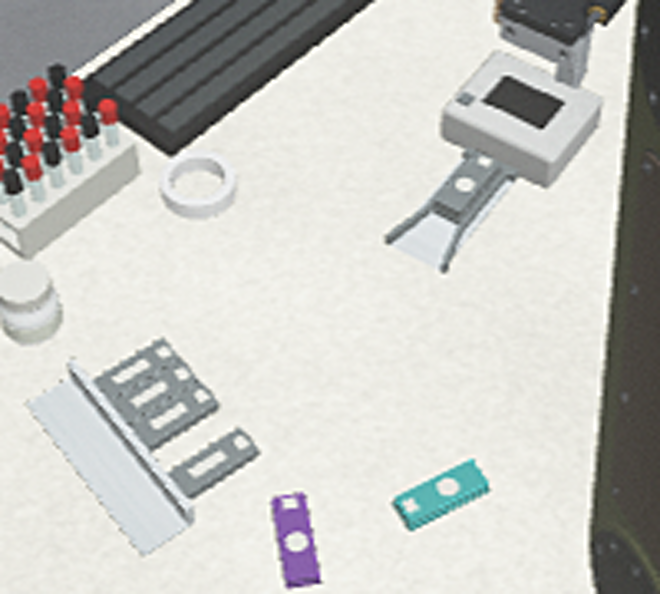

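The cartridge is at the stop (front edge and stop both at crop x≈491), straight in the channel; the four flats are in place and nothing else moved. Handing in.

```bash
python3 -c "
from cell import *
s=read_state();print(s['clock'],s['wrist_force'],abs(s['qd']).max());print(sign_off())"
```

```text
31.1833 [ 0.9514885  -0.60196584 -0.6274861 ] 0.0030081979323758013
the job is handed in; nothing more can be done
None
```

The lidded cartridge with the round window (the fourth of five) is home in the reader, against the stop, and I handed the job in at 31 s.

- **Method:** I felt for the lid with the shut fingertip, finding its top about 20.5 mm above the worktop. I then slid the cartridge out lengthwise, turned it about 18° on the way and took it up the ramp into the channel. It stayed down on the surface throughout.
- **Force:** Readings came only at the end of each move. The press showed about 5 to 9.5 N. With the sideways push at the stop, the total reached about 12.7 N, the highest of these readings.
- **Home check:** The lateral force rose from 6 to 9.5 N as the motion stalled against the stop. The picture after release shows no gap at the stop and the cartridge straight in the channel.
- **The rest of the desk:** The side view shows the four flat cartridges still standing at the rest, and the purple and turquoise look-alikes untouched. The hand was clear and still at hand-in.

No check failed. My reader position estimates from different views differed by about 2 mm, so I relied on the contact force to confirm the final seating.

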